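# Seat an electrode against the contact block of its check cradle

## Task

Take the electrode off its white rest and lay it in the V-groove of the check cradle, nose towards the black contact block and at least a finger's width short of it. Then slide it along the groove until its nose presses against the block with a light but definite push, about 5 N, for a moment, and leave it lying in the groove, nose still touching. The block is held only by friction, so do not shift it or knock it, and leave the jars and the beaker alone.

Things in the scene. Friction and masses are not known exactly. Their poses are not given: they have to be found in the camera images.
- electrode: Rigid straight electrode, 160 mm long, about 70 g: round body 14 mm in diameter (back 60 mm black, rest grey), then a steel nose 8 mm in diameter, 15 mm long, with a flat end. Origin on its axis, 80 mm from either end; +x along the axis to the nose. It starts level in the rest, axis 50 mm above the bench; some 50 mm at the tail overhang freely and can be gripped from above.
- electrode_tip (a point): Centre of the flat end of the nose, 80 mm from the electrode's origin along +x.
- electrode_tail (a point): Centre of the flat tail end, 80 mm from the electrode's origin along -x.
- rest: Fixed white rest: foot plate 105 x 70 x 10 mm and two V saddles, each 10 mm long, tops 47 mm high, that hold the electrode's axis 50 mm above the bench. Origin on the bench; +x along the electrode towards its nose; the saddles stand at x = -20 and +50 mm. At the start the electrode's origin is within 6 mm of x = 0.
- cradle: Fixed check cradle: foot plate 185 x 75 x 12 mm (x from -85 to +100 mm), on it an aluminium pedestal with a straight open-topped 90 degree V-groove along x, from the open mouth at x = -90 mm towards the contact block at +x. Origin on the bench below the groove's middle line. A seated electrode has its axis at y = 0, 50 mm above the bench; the flanks' tops are 14 mm apart, 47 mm high.
- groove_mouth (a point): Point on a seated electrode's axis, over the open end of the groove (x = -90 mm in the cradle's frame, 50 mm high). The tail may overhang here, nothing is below it. With its nose less than 95 mm past this point the electrode may tip out. Sliding it along the groove takes at most about 1.5 N, so a push that grows beyond that means that it has met the block.
- block_range (a point): Point on a seated electrode's axis, 120 mm past the mouth, fixed to the cradle: the nearest place where the face of the black contact block can be. The block (14 mm thick, 42 wide, top 67 mm high, flat upright face) is clamped anew each run with its face 0 to 25 mm past this point; just where is not measured. It is held by friction, slips at about 12 N and must not shift over 2 mm.
- jar_a: Bystander: amber glass sample jar with a metal lid, 66 mm in diameter, 75 mm high, loose. Origin under its centre.
- jar_b: Bystander: clear glass sample jar with a metal lid, 66 mm in diameter, 75 mm high, loose. Origin under its centre.
- beaker: Bystander: empty glass beaker, 68 mm in diameter, 85 mm high, loose. Origin under its centre.

How it is judged:
By the outcome, as a careful person would: the job done as asked, in the order asked, and still so for the second after the job is handed in, with the robot touching nothing.
It also fails if it takes over 61 s, if anything falls off the work surface, if the arm or the gripper's body presses on something with over 40 N, if the wrist force passes 120 N, or if a joint passes its speed limit or range.

## Robot

A 6-joint arm with a two-finger parallel gripper is mounted at the origin on the work surface. World frame = base frame: x ahead of the robot, y to its left, z up, the work surface at z = 0. Lengths are in m, angles in rad, forces in N, time in s.
With the tool pointing down it reaches from about 0.275 to 0.725 m from the base axis. Payload 5.6 kg.
Tool frame: the origin (TCP) lies midway between the tips of the shut fingers; the grasp point (between the pads) lies 19 mm behind it (manip.tcp_to_grasp is the distance from the TCP to the grasp point, in m); z points along the fingers, y is the line along which they close (so a half turn about z gives the same grasp; the last joint's range is limited). The gripper opens to 85 mm and grips with 20 to 120 N. Pads are 22 mm wide; open, the fingers measure 114 mm over their backs; the gripper's body (76 mm by 85 mm) begins 54 mm behind the grasp point. The pads swing forward as they close: fully open they stand 13 mm farther back than shut.
Start: joints at [-0.875, 0.255, 0.108, 0, -1.424, -0.285], TCP at [0.22, -0.504, 0.231] pointing down, gripper open.
Joint ranges: [-2.95, 2.95], [-1.21, 1.97], [-1.09, 1.5], [-2.87, 1.71], [-2.94, -0.07], [-3.05, 3.05]. Speed limits (rad/s): [2.57, 2.57, 3.14, 3.14, 3.14, 3.14].

## Interface

Orientations are given as a 3x3 rotation matrix whose columns are the frame's x, y, z axes.
In Python, from bench import manip gives the robot as it stands.
- The arm moves only by the tool step_arm, never from a script. Its argument "series" is a list of rows, each an object of numbers: "gripper": the finger opening in m, from 0 to 0.0854; "tx", "ty", "tz": the shift along the tool's x, y, z in m; "spin": the turn about the tool's z in degrees. A call has 1 to 20 rows; each row is the pose to reach, as a shift and turn from the pose commanded when the call began, along the tool's axes at that moment; what a row does not reach only later rows make up. A row lasts 1/8 s, in which the tool goes at most 62.5 mm and 10.7 degrees, less where a joint would pass 70% of its speed; a pose out of reach is approached as far as the arm can. A call with a gripper value outside its range is refused whole. The fingers move at their own pace and stop on an object; "grip_force" is the grip in N (left out, the last holds). Time passes only in rows, so rows that repeat a pose let the fingers close. It gives the time, the measured TCP pose, the force, the opening and the grip force at its end, in the units of the state.
- manip.state(): the state, without advancing time (a new reading comes with each control period).
- manip.grab_frame(name): name is "scene" or "side" or "wrist"; returns (picture, depth): 384x512x3 uint8, red, green, blue; 384x512 float32, m along the optical axis (not along the pixel's ray), 0 where there is no reading.
- manip.calibration(name): a dict with "K" (3x3 intrinsics, pixels), "R" (3x3) and "t" (3): a world point X has camera coordinates R X + t. Camera axes: x right, y down, z forward; pixel columns grow to the right and rows downward; lengths in m; the calibration is good to about 2 mm. A picture is of the moment at which its call begins: read the wrist's pose just before it. calibration takes no time and is no camera call; for the wrist camera it gives the pose at the moment of the call.
- manip.sign_off(): hands the job in; it is judged then, once.
Trained networks look in the newest picture that a camera, given by its name, has taken for a name from the list of things; names that differ only in an ending like _2 or _b are one class to them, and where a whole thing is asked for, a point or a joint stands for the part that bears it (a point fixed in the world has none). Each returns a list of dicts, best first, with "conf" (0 to 1); they miss things now and then, are a little off and sometimes report something else, mostly with a low value. They report only what shows in the picture. A call takes as long as a camera call.
- manip.boxes_of(camera, label): "point" ([column, row] in pixels, amid what is visible of it).
- manip.trace(camera, label): "region" (384x512 bool, what is visible of it) and "point" ([column, row] in pixels, amid what is visible of it).
- manip.landmark_of(camera, label): "point" ([column, row] in pixels: a listed point, or the origin of a listed thing).
The state is a dict: "time": time; "joints": joint angles; "qd": joint speeds; "joint_efforts": joint torques, N m; "ee_pos": TCP position; "ee_rot": TCP orientation; "force": force on the tool from outside, world axes, zero at the start; "moment": the same for the moment, N m; "grip_width": opening from 0.0 (shut) to 1.0 (fully open); "gripper_force": force on a finger pad.
Only numpy, scipy, OpenCV 4.12 (cv2) and the standard library are available. Lean on these libraries where they do the work, as an engineer would, in place of code of your own. Each camera call takes 0.05 s, during which the arm holds its last target. There are 200 camera calls.

## Working session

There is one attempt and no reset: what is moved stays moved. The work goes in short steps, Python scripts to look and compute and a tool call to move; the robot and the scene stay as the last step left them, time stands still between calls to the robot, and variables do not carry over. Pictures are saved under pics/ and viewed, at most 10 in all, crops included, and the job is handed in when it is done.

Besides the shell and the picture viewer there is one more tool, called after "Request:" as name([rows], argument=value, ...), one row to a line, values as JSON. step_arm: Moves the arm, as the interface text tells. Its arguments: {"type":"object","properties":{"series":{"type":"array","items":{"type":"object","properties":{"gripper":{"type":"number"},"tx":{"type":"number"},"ty":{"type":"number"},"tz":{"type":"number"},"spin":{"type":"number"}}}},"grip_force":{"type":"number"}},"required":["series"]}

```bash
mkdir -p pics; ls; cat > h.py <<'E'
import numpy as np, cv2
from bench import manip
def ray(cal,p,z):
    K,R,t=[np.array(cal[k]) for k in "KRt"]
    d=R.T@np.linalg.solve(K,[p[0],p[1],1]); c=-R.T@t
    return c+d*(z-c[2])/d[2]
def deproj(cal,p,dep):
    K,R,t=[np.array(cal[k]) for k in "KRt"]
    return R.T@(np.linalg.solve(K,[p[0],p[1],1])*dep-t)
def proj(cal,X):
    K,R,t=[np.array(cal[k]) for k in "KRt"]
    c=K@(R@np.array(X)+t); return c[:2]/c[2]
E
python3 - <<'E'
from h import *
np.set_printoptions(precision=4,suppress=True)
ims=[]
for c in ["scene","side"]:
    im,d=manip.grab_frame(c); cal=manip.calibration(c); ims.append(im)
    np.savez(f"{c}.npz",im=im,d=d)
    print(c,"campos",-np.array(cal['R']).T@np.array(cal['t']))
    for l,z in [("electrode",.05),("electrode_tip",.05),("electrode_tail",.05),("rest",0),("cradle",0),("groove_mouth",.05),("block_range",.05),("jar_a",0),("jar_b",0),("beaker",0)]:
        for r in manip.landmark_of(c,l)[:2]:
            print(l,round(r['conf'],2),np.array(r['point']).round(1),ray(cal,r['point'],z))
im=np.hstack(ims); 
for c,i in zip(["scene","side"],ims): cv2.imwrite(f"pics/{c}0.png",cv2.resize(i[:,:,::-1],(768,576)))
s=manip.state();print(s)
E
```

```text
pics
scene campos [1.1441 0.255  0.9008]
electrode 0.67 [324.  177.2] [0.4865 0.1645 0.05  ]
electrode_tip 0.74 [295.4 168.3] [0.4888 0.0876 0.05  ]
electrode_tail 0.68 [356.6 191.3] [0.4958 0.2524 0.05  ]
rest 0.84 [318.7 191.4] [0.4982 0.161  0.    ]
cradle 0.56 [206.3 156.7] [ 0.5118 -0.1652  0.    ]
groove_mouth 0.62 [199.5 141.8] [ 0.5076 -0.183   0.05  ]
groove_mouth 0.61 [237.9 153.8] [ 0.5042 -0.0695  0.05  ]
block_range 0.93 [197.  141.2] [ 0.5084 -0.1903  0.05  ]
jar_a 0.97 [151.3 201.6] [ 0.7036 -0.2265 -0.    ]
jar_a 0.81 [310.9 266.7] [0.7103 0.2129 0.    ]
jar_b 0.97 [151.3 201.6] [ 0.7036 -0.2265 -0.    ]
jar_b 0.81 [310.9 266.7] [0.7103 0.2129 0.    ]
beaker 0.75 [228.6 238.2] [0.7198 0.0038 0.    ]
side campos [0.1997 0.4556 0.6356]
electrode 0.89 [240.2 263.4] [0.5002 0.1693 0.05  ]
electrode 0.37 [309.  191.6] [ 0.5145 -0.0671  0.05  ]
electrode_tip 0.93 [269. 242.] [0.4918 0.0967 0.05  ]
electrode_tip 0.72 [339.3 165.2] [ 0.5122 -0.1856  0.05  ]
electrode_tail 0.73 [202.9 290.4] [0.511  0.2527 0.05  ]
rest 0.73 [328.5 183.6] [ 0.5216 -0.1649  0.    ]
rest 0.58 [24
[... 347 characters left out ...]

jar_b 0.93 [157.4 228.6] [0.7245 0.1952 0.    ]
jar_b 0.66 [284.5 142.9] [ 0.7035 -0.2242  0.    ]
beaker 0.56 [221.6 181.3] [ 0.7253 -0.0029  0.    ]
{'time': 1.1, 'joints': array([-0.8754,  0.2551,  0.1082, -0.    , -1.4239, -0.2846]), 'qd': array([ 0.0004,  0.0008,  0.0013, -0.0002, -0.0006, -0.0002]), 'joint_efforts': array([ -0.    , -38.6412,  23.8077,   5.3681,  -0.0005,  -0.    ]), 'ee_pos': array([ 0.2197, -0.5042,  0.2313]), 'ee_rot': array([[-0.9168, -0.3993,  0.    ],
       [-0.3993,  0.9168,  0.    ],
       [-0.    ,  0.    , -1.    ]]), 'force': array([0.2984, 0.2072, 0.4483]), 'moment': array([0.0058, 0.0078, 0.0131]), 'gripper_force': 0.0, 'grip_width': 0.9966691806953192}
```

View pics/scene0.png

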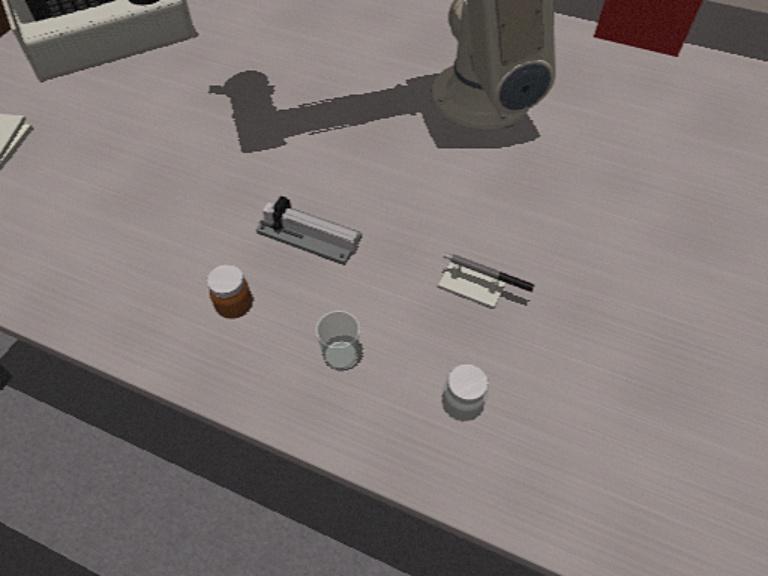

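View pics/side0.png

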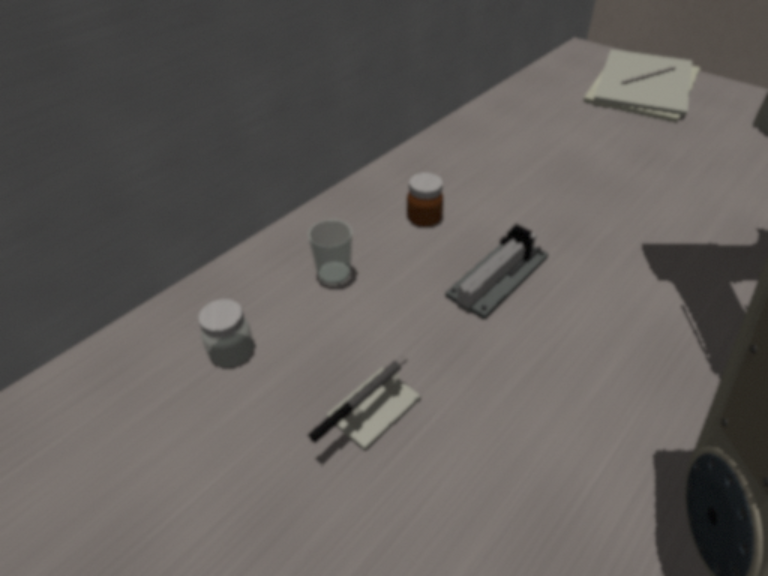

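The electrode (scene pic, about 445,258 to 533,288) lies on the white rest with its nose toward the cradle. The cradle is at about (258–360, 205–260), with the black block at its far end. Both point roughly along −y. Next is a wrist-camera view of each.

```bash
cat >> h.py <<'E'
def rel(target,yaw_deg=None):
    """shift in tool axes and spin (deg) from present pose; yaw = world angle of tool x"""
    s=manip.state(); R=s['ee_rot']; y=np.degrees(np.arctan2(R[1,0],R[0,0]))
    return (R.T@(np.array(target)-s['ee_pos'])).round(4), None if yaw_deg is None else round(-((yaw_deg-y+180)%360-180),2)
E
python3 - <<'E'
from h import *
np.set_printoptions(precision=4,suppress=True)
cal=manip.calibration("wrist");s=manip.state();R=s['ee_rot']
c=-cal['R'].T@cal['t']
print("cam in tool",R.T@(c-s['ee_pos']),"\naxes in tool (rows cam x,y,z)\n",cal['R']@R,cal['K'])
print(rel([.51,-.05,.27],-90))
E
```

```text
cam in tool [ 0.0757  0.0007 -0.1424] 
axes in tool (rows cam x,y,z)
 [[ 0.0011  1.      0.0006]
 [-0.9544  0.0012 -0.2986]
 [-0.2986 -0.0002  0.9544]] [[318.005    0.     254.3607]
 [  0.     318.005  192.085 ]
 [  0.       0.       1.    ]]
(array([-0.4476,  0.3005, -0.0387]), np.float64(-66.46))
```

```bash
python3 - <<'E'
from h import *
print(rel([.51,-.06,.18],-90))
E
```

```text
(array([-0.4436,  0.2913,  0.0513]), np.float64(-66.46))
```

Request:
step_arm([
  {"tx":-0.04,"ty":0.027,"tz":0.005,"spin":-7},
  {"tx":-0.089,"ty":0.058,"tz":0.01,"spin":-14},
  {"tx":-0.138,"ty":0.09,"tz":0.015,"spin":-21},
  {"tx":-0.187,"ty":0.123,"tz":0.02,"spin":-28},
  {"tx":-0.236,"ty":0.155,"tz":0.027,"spin":-35},
  {"tx":-0.285,"ty":0.187,"tz":0.033,"spin":-42},
  {"tx":-0.334,"ty":0.22,"tz":0.038,"spin":-50},
  {"tx":-0.383,"ty":0.251,"tz":0.044,"spin":-58},
  {"tx":-0.42,"ty":0.276,"tz":0.049,"spin":-63},
  {"tx":-0.4436,"ty":0.2913,"tz":0.0513,"spin":-66.46},
  {"tx":-0.4436,"ty":0.2913,"tz":0.0513,"spin":-66.46},
  {"tx":-0.4436,"ty":0.2913,"tz":0.0513,"spin":-66.46},
])

```text
schema error: expected keys gripper, tx, ty, tz, spin
```

Request:
step_arm([
  {"gripper":0.085,"tx":-0.04,"ty":0.027,"tz":0.005,"spin":-7},
  {"gripper":0.085,"tx":-0.089,"ty":0.058,"tz":0.01,"spin":-14},
  {"gripper":0.085,"tx":-0.138,"ty":0.09,"tz":0.015,"spin":-21},
  {"gripper":0.085,"tx":-0.187,"ty":0.123,"tz":0.02,"spin":-28},
  {"gripper":0.085,"tx":-0.236,"ty":0.155,"tz":0.027,"spin":-35},
  {"gripper":0.085,"tx":-0.285,"ty":0.187,"tz":0.033,"spin":-42},
  {"gripper":0.085,"tx":-0.334,"ty":0.22,"tz":0.038,"spin":-50},
  {"gripper":0.085,"tx":-0.383,"ty":0.251,"tz":0.044,"spin":-58},
  {"gripper":0.085,"tx":-0.42,"ty":0.276,"tz":0.049,"spin":-63},
  {"gripper":0.085,"tx":-0.4436,"ty":0.2913,"tz":0.0513,"spin":-66.46},
  {"gripper":0.085,"tx":-0.4436,"ty":0.2913,"tz":0.0513,"spin":-66.46},
  {"gripper":0.085,"tx":-0.4436,"ty":0.2913,"tz":0.0513,"spin":-66.46},
])

```text
time: 2.6
ee_pos: [0.5098, -0.0603, 0.18]
ee_rot: [[-0.001, -1.0, -0.0], [-1.0, 0.001, -0.0], [0.0, 0.0, -1.0]]
force: [-0.9, -1.4, 0.9]
grip_width: 1.003
gripper_force: 0.0
```

```bash
cat > look.py <<'E'
import sys
from h import *
np.set_printoptions(precision=4,suppress=True)
tag=sys.argv[1]; cal=manip.calibration("wrist")
im,d=manip.grab_frame("wrist"); np.savez(tag+".npz",im=im,d=d,**cal)
for a in sys.argv[2:]:
    l,z=a.split("=")
    for r in manip.landmark_of("wrist",l)[:2]: print(l,round(r['conf'],2),np.array(r['point']).round(1),ray(cal,r['point'],float(z)))
cv2.imwrite(f"pics/{tag}.png",cv2.resize(im[:,:,::-1],(768,576)))
print(rel([.497,.16,.19],-90))
E
python3 look.py w1 cradle=0 groove_mouth=.05 block_range=.05
```

```text
cradle 0.58 [249.1  70.4] [ 0.5151 -0.156   0.    ]
cradle 0.57 [267.  322.8] [0.4946 0.1318 0.    ]
groove_mouth 0.96 [247.1 170.1] [ 0.5164 -0.0709  0.05  ]
block_range 0.82 [246.8  21.7] [ 0.5159 -0.1879  0.05  ]
(array([-0.2207,  0.013 , -0.0097]), np.float64(-0.08))
```

View pics/w1.png

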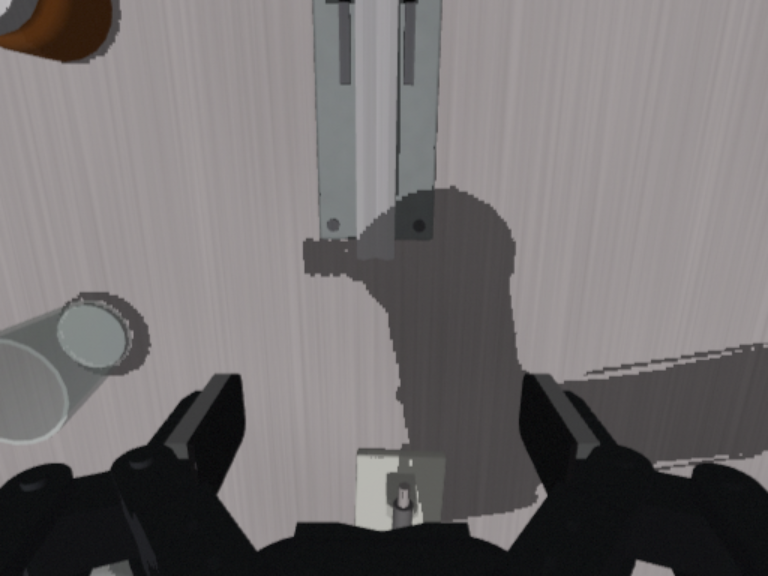

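Groove line is near x≈0.514, running along −y, with the mouth at about pixel (376,258). Next, a look at the electrode.

Request:
step_arm([
  {"gripper":0.085,"tx":-0.05,"ty":0.003,"tz":0.002,"spin":0},
  {"gripper":0.085,"tx":-0.11,"ty":0.006,"tz":0.004,"spin":0},
  {"gripper":0.085,"tx":-0.17,"ty":0.009,"tz":0.006,"spin":0},
  {"gripper":0.085,"tx":-0.22,"ty":0.011,"tz":0.008,"spin":0},
  {"gripper":0.085,"tx":-0.26,"ty":0.013,"tz":0.01,"spin":0},
  {"gripper":0.085,"tx":-0.26,"ty":0.013,"tz":0.01,"spin":0},
  {"gripper":0.085,"tx":-0.26,"ty":0.013,"tz":0.01,"spin":0},
])

```text
time: 3.68
ee_pos: [0.497, 0.1995, 0.1701]
ee_rot: [[-0.0, -1.0, 0.0], [-1.0, 0.0, -0.0], [0.0, -0.0, -1.0]]
force: [-0.3, -0.9, 0.4]
grip_width: 0.995
gripper_force: 0.0
```

```bash
python3 look.py w2 electrode=.05 electrode_tip=.05 electrode_tail=.05 rest=0; python3 - <<'E'
from h import *
r=manip.trace("wrist","electrode")[0]; m=r['region'].astype(np.uint8); print(r['conf'],m.sum())
p=cv2.findNonZero(m).reshape(-1,2).astype(np.float32)
z=np.load("w2.npz"); 
X=np.array([ray(z,q,.055) for q in p]); 
l=cv2.fitLine(X[:,:2].astype(np.float32),cv2.DIST_HUBER,0,1e-3,1e-3).ravel(); print(l,X.min(0),X.max(0))
E
```

```text
electrode 0.72 [250.7 154. ] [0.5004 0.1727 0.05  ]
electrode_tip 0.93 [254.3  46.4] [0.4974 0.0905 0.05  ]
electrode_tail 0.88 [246.4 238. ] [0.5045 0.2495 0.05  ]
electrode_tail 0.6 [ 34.2 182.9] [0.686  0.1979 0.05  ]
rest 0.58 [252.6 141.2] [0.4991 0.1693 0.    ]
(array([ 0.0391,  0.0002, -0.0198]), np.float64(-0.08))
0.59 3177
[0.03847062 0.9992597  0.4979748  0.16782147] [0.48917145 0.09225062 0.055     ] [0.50737099 0.25202713 0.055     ]
```

View pics/w2.png

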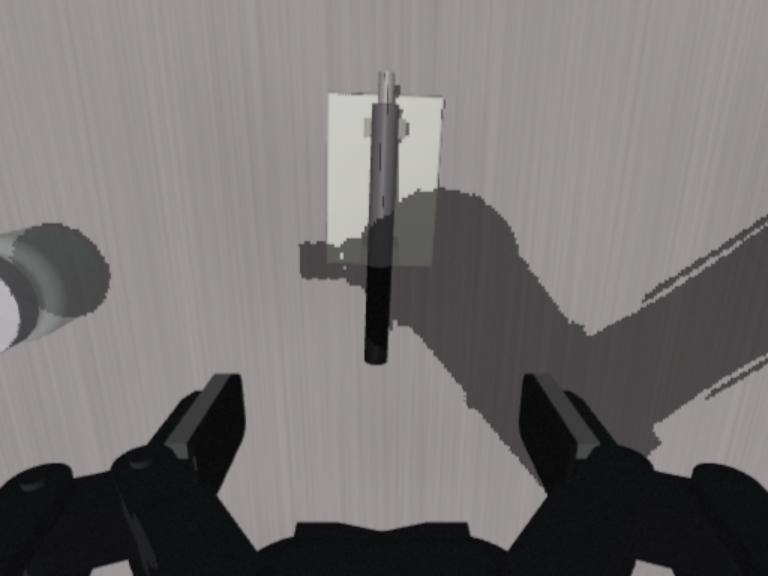

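The electrode shows from its tip at (387,72) to its tail at (375,362), yawed about 2.3° from −y. Grasping 20 mm from the tail.

Request:
step_arm([
  {"gripper":0.085,"tx":-0.015,"ty":-0.002,"tz":0.03,"spin":1.2},
  {"gripper":0.085,"tx":-0.032,"ty":-0.0035,"tz":0.065,"spin":2.2},
  {"gripper":0.085,"tx":-0.032,"ty":-0.0035,"tz":0.1,"spin":2.2},
  {"gripper":0.085,"tx":-0.032,"ty":-0.0035,"tz":0.125,"spin":2.2},
  {"gripper":0.085,"tx":-0.032,"ty":-0.0035,"tz":0.138,"spin":2.2},
  {"gripper":0.085,"tx":-0.032,"ty":-0.0035,"tz":0.138,"spin":2.2},
  {"gripper":0.03,"tx":-0.032,"ty":-0.0035,"tz":0.138,"spin":2.2},
  {"gripper":0.03,"tx":-0.032,"ty":-0.0035,"tz":0.138,"spin":2.2},
  {"gripper":0.03,"tx":-0.032,"ty":-0.0035,"tz":0.138,"spin":2.2},
  {"gripper":0.03,"tx":-0.032,"ty":-0.0035,"tz":0.138,"spin":2.2},
], grip_force=40)

```text
time: 5.22
ee_pos: [0.5006, 0.2321, 0.0323]
ee_rot: [[-0.038, -0.999, 0.0], [-0.999, 0.038, 0.0], [-0.0, -0.0, -1.0]]
force: [-1.3, -0.2, -0.0]
grip_width: 0.356
gripper_force: 0.0
```

```bash
python3 look.py w3 electrode_tip=.05 electrode_tail=.05
```

```text
electrode_tail 0.98 [255.5 306.4] [0.501 0.251 0.05 ]
(array([ 0.0721,  0.0008, -0.158 ]), np.float64(-2.2))
```

View pics/w3.png

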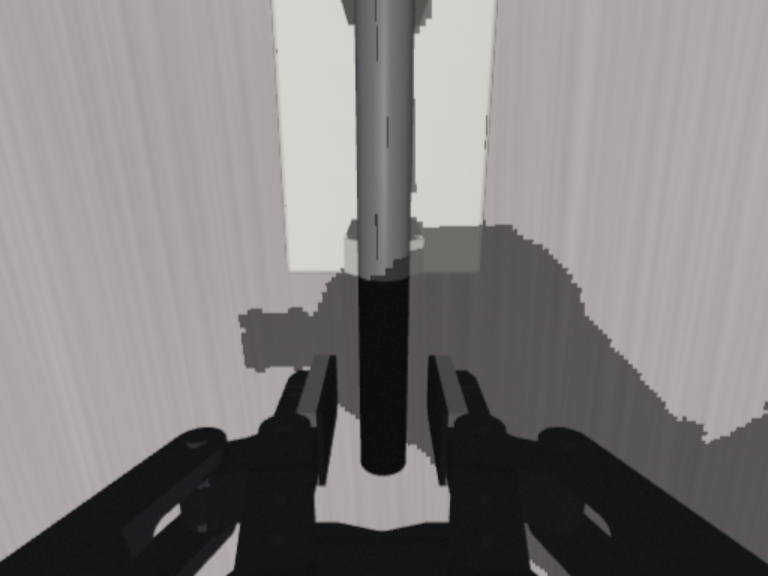

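Fingers straddle the tail, centred and aligned. Closing and lifting a little, then checking the grip.

Request:
step_arm([
  {"gripper":0.0,"tx":0,"ty":0,"tz":0,"spin":0},
  {"gripper":0.0,"tx":0,"ty":0,"tz":0,"spin":0},
  {"gripper":0.0,"tx":0,"ty":0,"tz":0,"spin":0},
  {"gripper":0.0,"tx":0,"ty":0,"tz":0,"spin":0},
  {"gripper":0.0,"tx":0,"ty":0,"tz":-0.01,"spin":0},
  {"gripper":0.0,"tx":0,"ty":0,"tz":-0.03,"spin":0},
  {"gripper":0.0,"tx":0,"ty":0,"tz":-0.06,"spin":0},
  {"gripper":0.0,"tx":0,"ty":0,"tz":-0.09,"spin":0},
  {"gripper":0.0,"tx":0,"ty":0,"tz":-0.1,"spin":0},
  {"gripper":0.0,"tx":0,"ty":0,"tz":-0.1,"spin":0},
], grip_force=60)

```text
time: 6.62
ee_pos: [0.5006, 0.2322, 0.1324]
ee_rot: [[-0.039, -0.999, 0.001], [-0.999, 0.039, 0.001], [-0.001, -0.001, -1.0]]
force: [0.1, -0.2, -1.7]
grip_width: 0.139
gripper_force: 58.5
```

Request:
step_arm([
  {"gripper":0.0,"tx":0.02,"ty":-0.002,"tz":-0.005,"spin":0},
  {"gripper":0.0,"tx":0.06,"ty":-0.005,"tz":-0.01,"spin":-0.5},
  {"gripper":0.0,"tx":0.11,"ty":-0.009,"tz":-0.015,"spin":-1},
  {"gripper":0.0,"tx":0.16,"ty":-0.013,"tz":-0.02,"spin":-1.5},
  {"gripper":0.0,"tx":0.21,"ty":-0.017,"tz":-0.025,"spin":-2.2},
  {"gripper":0.0,"tx":0.26,"ty":-0.021,"tz":-0.028,"spin":-2.2},
  {"gripper":0.0,"tx":0.3,"ty":-0.024,"tz":-0.028,"spin":-2.2},
  {"gripper":0.0,"tx":0.3212,"ty":-0.0256,"tz":-0.028,"spin":-2.2},
  {"gripper":0.0,"tx":0.3212,"ty":-0.0256,"tz":-0.028,"spin":-2.2},
  {"gripper":0.0,"tx":0.3212,"ty":-0.0256,"tz":-0.028,"spin":-2.2},
  {"gripper":0.0,"tx":0.3212,"ty":-0.0256,"tz":-0.028,"spin":-2.2},
])

```text
time: 8.0
ee_pos: [0.5136, -0.0894, 0.1598]
ee_rot: [[0.001, -1.0, -0.0], [-1.0, -0.001, 0.0], [-0.0, 0.0, -1.0]]
force: [1.0, 0.7, -0.1]
grip_width: 0.148
gripper_force: 58.5
```

```bash
python3 look.py w4 electrode_tip=.178 groove_mouth=.05 block_range=.05 cradle=0; python3 - <<'E'
from h import *
im,d=manip.grab_frame("side"); cv2.imwrite("pics/s4.png",cv2.resize(im[90:290,180:460,::-1],None,fx=2.5,fy=2.5))
print(manip.state()['force'])
E
```

```text
(array([-0.2496,  0.0166, -0.03  ]), np.float64(0.04))
[ 0.72982275 -0.08711968 -0.53544129]
```

View pics/w4.png

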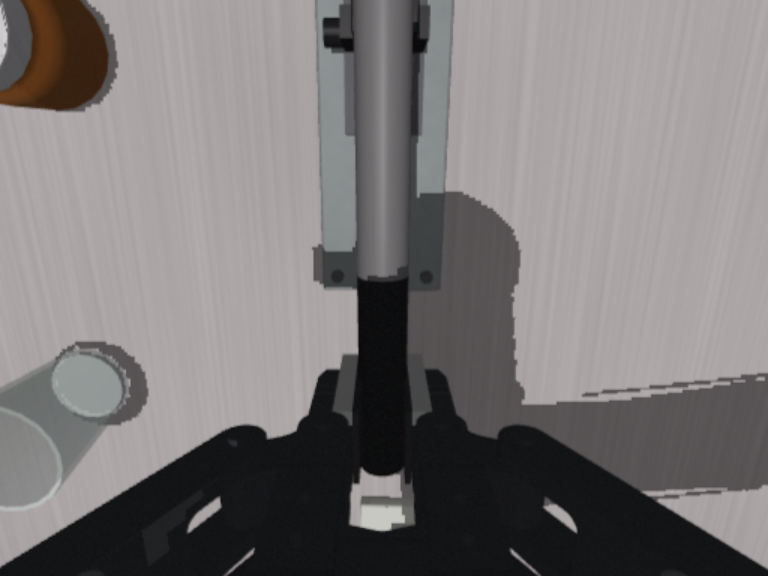

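View pics/s4.png

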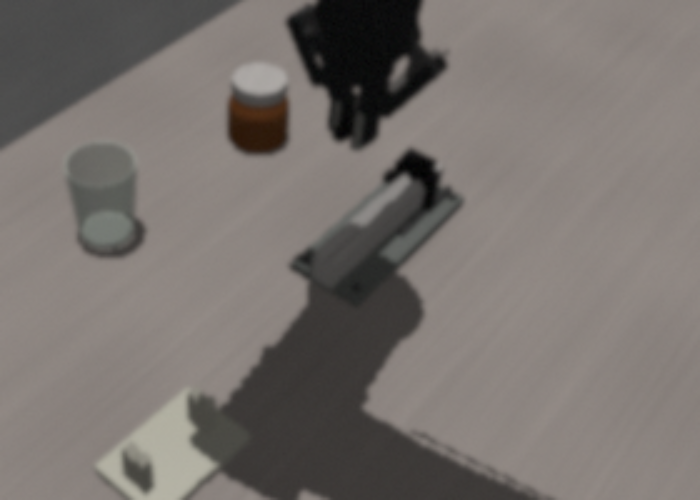

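```bash
python3 - <<'E'
from h import *
np.set_printoptions(precision=4,suppress=True,linewidth=150)
def cloud(tag):
    z=np.load(tag+".npz"); v,u=np.mgrid[0:384,0:512]
    P=np.stack([u,v,np.ones_like(u)],-1).reshape(-1,3)*1.0
    C=(np.linalg.solve(z['K'],P.T)*z['d'].reshape(1,-1)).T
    X=((C-z['t'])@z['R']); ok=z['d'].ravel()>0
    return X,ok,z
for t in ["w1","w4"]:
    X,ok,z=cloud(t); x,y,h=X.T
    roi=ok&(abs(x-.514)<.06)&(y<-.03)&(y>-.25)
    pl=roi&(h>.008)&(h<.016)&(y>-.2); 
    print(t,"plate x pct",np.percentile(x[pl],[.5,99.5]),"y end",np.percentile(y[pl],99.8), "z",np.median(h[pl]))
    for lo in np.arange(-.15,-.07,.02):
        pt=roi&(h>.043)&(h<.05)&(y>lo)&(y<lo+.02)
        if pt.sum()>10: print(" groove top",lo,pt.sum(),np.percentile(x[pt],[1,99]))
    pt=roi&(h>.040)&(h<.05); 
    if pt.sum(): print(" mouth y",np.percentile(y[pt],[99,99.8]))
    b=roi&(h>.055)&(h<.075)
    if b.sum(): print(" block n",b.sum(),np.percentile(x[b],[1,99]),"y max",np.percentile(y[b],[1,50,95,99]),np.median(h[b]))
e=ok&(abs(x-.514)<.012)&(h>.14)
for lo in np.arange(-.2,-.08,.02):
    q=e&(y>lo)&(y<lo+.02)
    if q.sum()>10: print("elec",lo,np.percentile(h[q],95),np.percentile(x[q],[2,98]),np.percentile(x[q],[2,98]).mean())
E
```

```text
w1 plate x pct [0.4763 0.5506] y end -0.07298655260590715 z 0.011911665092975891
 groove top -0.15 456 [0.5029 0.5245]
 groove top -0.13 451 [0.5027 0.5241]
 groove top -0.11000000000000001 408 [0.5027 0.5243]
 groove top -0.09000000000000002 378 [0.5032 0.5247]
 mouth y [-0.0689 -0.0674]
w4 plate x pct [0.4762 0.5507] y end -0.07299948062412952 z 0.011888207996588459
 mouth y [-0.2095 -0.2095]
 block n 156 [0.4937 0.5322] y max [-0.223  -0.2161 -0.2098 -0.2097] 0.06641219987671787
elec -0.2 0.18465974337714647 [0.5072 0.5203] 0.5137426041734054
elec -0.18000000000000002 0.18461918796893156 [0.5072 0.5203] 0.5137551114909196
elec -0.16000000000000003 0.18474182324981467 [0.5071 0.5203] 0.5137163823840716
elec -0.14000000000000004 0.18470201515749732 [0.5072 0.5204] 0.5137965464019558
elec -0.12000000000000005 0.2479868394615451 [0.5023 0.5257] 0.5140023937902475
elec -0.10000000000000006 0.242684255196769 [0.503  0.5249] 0.5139817713608437
```

Depth data puts the block face about 142 mm past the mouth (y≈−0.2096). The electrode is level and in line with the groove. Laying it about 32 mm short of the block.

Request:
step_arm([
  {"gripper":0.0,"tx":-0.02,"ty":0,"tz":0.0,"spin":0},
  {"gripper":0.0,"tx":-0.045,"ty":0,"tz":0.01,"spin":0},
  {"gripper":0.0,"tx":-0.0534,"ty":0,"tz":0.03,"spin":0},
  {"gripper":0.0,"tx":-0.0534,"ty":0,"tz":0.06,"spin":0},
  {"gripper":0.0,"tx":-0.0534,"ty":0,"tz":0.09,"spin":0},
  {"gripper":0.0,"tx":-0.0534,"ty":0,"tz":0.11,"spin":0},
  {"gripper":0.0,"tx":-0.0534,"ty":0,"tz":0.118,"spin":0},
  {"gripper":0.0,"tx":-0.0534,"ty":0,"tz":0.122,"spin":0},
  {"gripper":0.0,"tx":-0.0534,"ty":0,"tz":0.125,"spin":0},
  {"gripper":0.0,"tx":-0.0534,"ty":0,"tz":0.1265,"spin":0},
  {"gripper":0.0,"tx":-0.0534,"ty":0,"tz":0.1265,"spin":0},
  {"gripper":0.0,"tx":-0.0534,"ty":0,"tz":0.1265,"spin":0},
])

```text
time: 9.8
ee_pos: [0.514, -0.0365, 0.0338]
ee_rot: [[-0.0, -1.0, 0.001], [-1.0, 0.0, 0.0], [-0.0, -0.001, -1.0]]
force: [-0.5, 0.0, -0.3]
grip_width: 0.139
gripper_force: 58.5
```

Request:
step_arm([
  {"gripper":0.0,"tx":0,"ty":0,"tz":0.0005,"spin":0},
  {"gripper":0.0,"tx":0,"ty":0,"tz":0.001,"spin":0},
  {"gripper":0.0,"tx":0,"ty":0,"tz":0.0015,"spin":0},
  {"gripper":0.0,"tx":0,"ty":0,"tz":0.0015,"spin":0},
])

```text
time: 10.3
ee_pos: [0.5139, -0.0366, 0.0321]
ee_rot: [[-0.0, -1.0, 0.0], [-1.0, 0.0, -0.0], [0.0, -0.0, -1.0]]
force: [-1.0, 0.6, 0.0]
grip_width: 0.135
gripper_force: 58.6
```

```bash
python3 -c "
from h import *
s=manip.state();print(s['force'],s['moment'],s['ee_pos'])"
```

```text
[-0.99299656  0.62085708  0.00753755] [-0.01375198  0.04256371 -0.07393576] [ 0.51385888 -0.03656824  0.03208063]
```

Request:
step_arm([
  {"gripper":0.0,"tx":0,"ty":0,"tz":0.0003,"spin":0},
  {"gripper":0.0,"tx":0,"ty":0,"tz":0.0006,"spin":0},
  {"gripper":0.0,"tx":0,"ty":0,"tz":0.0006,"spin":0},
])

```text
time: 10.68
ee_pos: [0.5139, -0.0366, 0.0316]
ee_rot: [[0.0, -1.0, 0.0], [-1.0, -0.0, -0.0], [0.0, -0.0, -1.0]]
force: [-0.8, 0.1, 2.9]
grip_width: 0.143
gripper_force: 58.8
```

Seated, with about 3 N upward. Releasing and rising.

Request:
step_arm([
  {"gripper":0.02,"tx":0,"ty":0,"tz":0,"spin":0},
  {"gripper":0.025,"tx":0,"ty":0,"tz":0,"spin":0},
  {"gripper":0.04,"tx":0,"ty":0,"tz":0,"spin":0},
  {"gripper":0.045,"tx":0,"ty":0,"tz":0,"spin":0},
  {"gripper":0.045,"tx":0,"ty":0,"tz":0,"spin":0},
  {"gripper":0.045,"tx":0,"ty":0,"tz":-0.01,"spin":0},
  {"gripper":0.045,"tx":0,"ty":0,"tz":-0.03,"spin":0},
  {"gripper":0.045,"tx":0,"ty":0,"tz":-0.07,"spin":0},
  {"gripper":0.045,"tx":0,"ty":0,"tz":-0.09,"spin":0},
  {"gripper":0.045,"tx":-0.0,"ty":0,"tz":-0.09,"spin":0},
  {"gripper":0.045,"tx":-0.0,"ty":0,"tz":-0.09,"spin":0},
])

```text
time: 12.05
ee_pos: [0.5132, -0.0365, 0.1208]
ee_rot: [[-0.0, -1.0, -0.001], [-1.0, 0.0, 0.0], [-0.0, 0.001, -1.0]]
force: [-0.3, -0.5, -0.3]
grip_width: 0.526
gripper_force: 0.0
```

```bash
python3 look.py w5 electrode_tip=.05 electrode_tail=.05 ; python3 - <<'E'
from h import *
np.set_printoptions(precision=4,suppress=True)
z=np.load("w5.npz"); v,u=np.mgrid[0:384,0:512]
P=np.stack([u,v,np.ones_like(u)],-1).reshape(-1,3)*1.0
X=((np.linalg.solve(z['K'],P.T)*z['d'].reshape(1,-1)).T-z['t'])@z['R']; x,y,h=X.T
e=(z['d'].ravel()>0)&(abs(x-.514)<.007)&(h>.051)&(h<.06)
for lo in np.arange(-.22,.03,.02):
    q=e&(y>lo)&(y<lo+.02)
    if q.sum()>5: print(round(lo,2),q.sum(),np.percentile(h[q],95),np.percentile(x[q],[2,98]).mean())
print("tail,tip y",np.percentile(y[e],[99.9,.1]),manip.state()['ee_pos'])
E
```

```text
electrode_tail 0.67 [252.5 228.6] [ 0.5148 -0.0175  0.05  ]
electrode_tail 0.31 [253.  119.3] [ 0.5144 -0.0953  0.05  ]
(array([-0.1966,  0.0163, -0.0696]), np.float64(-0.01))
-0.18 108 0.05737665226884553 0.5134630746920733
-0.16 840 0.05763546654700339 0.5134571377254021
-0.14 749 0.05748657471498601 0.5136983748070125
-0.12 698 0.05747382062141659 0.5137146115391191
-0.1 648 0.05747981388595945 0.5137241079600319
-0.08 588 0.0574314676916698 0.5140300187447073
-0.06 547 0.057387241380494045 0.5140437629259968
-0.04 507 0.05739456726501368 0.514388103932233
-0.02 76 0.05730241056592368 0.5143744026687351
tail,tip y [-0.017  -0.1635] [ 0.5131 -0.0366  0.1204]
```

View pics/w5.png

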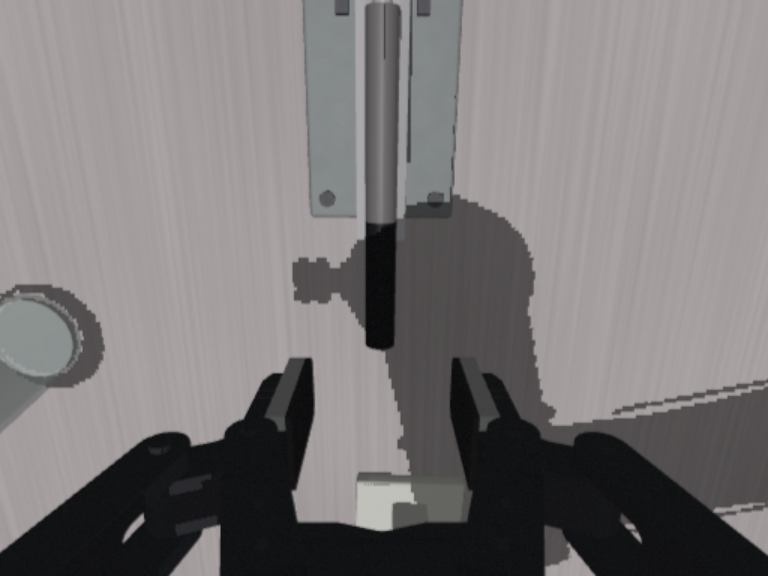

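Electrode seated level, tail at pixel (380,348), y≈−0.017, so the nose is about 33 mm short of the block. Next: shut the fingers, get behind the tail and lower.

Request:
step_arm([
  {"gripper":0.0,"tx":-0.02,"ty":-0.0008,"tz":0,"spin":0},
  {"gripper":0.0,"tx":-0.05,"ty":-0.0008,"tz":0,"spin":0},
  {"gripper":0.0,"tx":-0.0615,"ty":-0.0008,"tz":0.01,"spin":0},
  {"gripper":0.0,"tx":-0.0615,"ty":-0.0008,"tz":0.03,"spin":0},
  {"gripper":0.0,"tx":-0.0615,"ty":-0.0008,"tz":0.06,"spin":0},
  {"gripper":0.0,"tx":-0.0615,"ty":-0.0008,"tz":0.08,"spin":0},
  {"gripper":0.0,"tx":-0.0615,"ty":-0.0008,"tz":0.0855,"spin":0},
  {"gripper":0.0,"tx":-0.0615,"ty":-0.0008,"tz":0.0855,"spin":0},
  {"gripper":0.0,"tx":-0.0615,"ty":-0.0008,"tz":0.0855,"spin":0},
  {"gripper":0.0,"tx":-0.0615,"ty":-0.0008,"tz":0.0855,"spin":0},
], grip_force=30)

```text
time: 13.45
ee_pos: [0.5151, 0.0251, 0.0366]
ee_rot: [[0.0, -1.0, 0.001], [-1.0, -0.0, 0.0], [-0.0, -0.001, -1.0]]
force: [0.6, -0.4, -0.6]
grip_width: -0.004
gripper_force: 0.0
```

Request:
step_arm([
  {"gripper":0.0,"tx":0.007,"ty":0,"tz":0,"spin":0},
  {"gripper":0.0,"tx":0.014,"ty":0,"tz":0,"spin":0},
  {"gripper":0.0,"tx":0.02,"ty":0,"tz":0,"spin":0},
  {"gripper":0.0,"tx":0.024,"ty":0,"tz":0,"spin":0},
  {"gripper":0.0,"tx":0.027,"ty":0,"tz":0,"spin":0},
  {"gripper":0.0,"tx":0.027,"ty":0,"tz":0,"spin":0},
  {"gripper":0.0,"tx":0.027,"ty":0,"tz":0,"spin":0},
])

```text
time: 14.32
ee_pos: [0.5146, -0.002, 0.0359]
ee_rot: [[0.0, -1.0, 0.0], [-1.0, -0.0, 0.0], [-0.0, -0.0, -1.0]]
force: [-0.7, -0.4, 0.4]
grip_width: 0.001
gripper_force: 0.0
```

```bash
python3 look.py w6 electrode_tail=.05; python3 -c "
from h import *
s=manip.state();print(s['force'],s['moment'],s['ee_pos'])"
```

```text
electrode_tail 0.6 [253.1 231. ] [ 0.5154 -0.0194  0.05  ]
(array([-0.1619,  0.0176, -0.1541]), np.float64(0.01))
[-0.47182214 -0.58766451  0.10373443] [ 0.04095858 -0.01093267 -0.04017609] [ 0.51459854 -0.00188718  0.0358861 ]
```

View pics/w6.png

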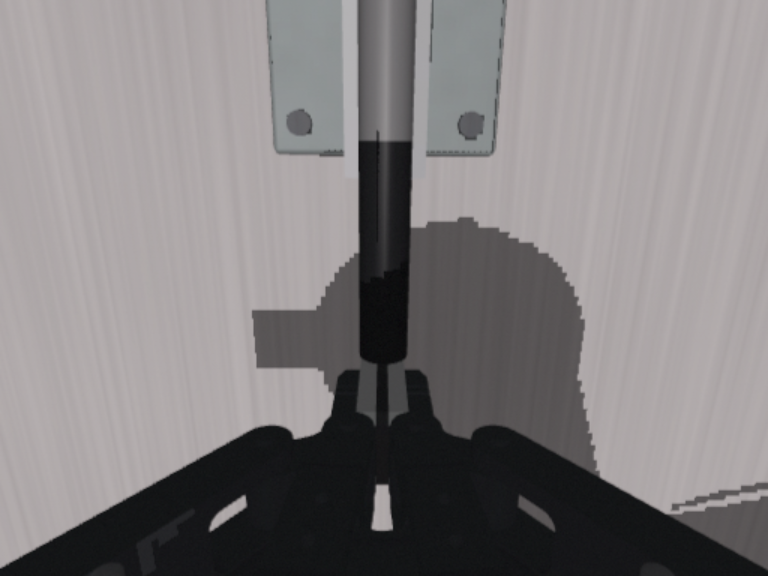

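Shut fingers sit in line just behind the tail (tail end at (383,358)). Sliding forward, stopping a few mm short.

Request:
step_arm([
  {"gripper":0.0,"tx":0.002,"ty":0,"tz":0,"spin":0},
  {"gripper":0.0,"tx":0.004,"ty":0,"tz":0,"spin":0},
  {"gripper":0.0,"tx":0.006,"ty":0,"tz":0,"spin":0},
  {"gripper":0.0,"tx":0.008,"ty":0,"tz":0,"spin":0},
  {"gripper":0.0,"tx":0.01,"ty":0,"tz":0,"spin":0},
  {"gripper":0.0,"tx":0.012,"ty":0,"tz":0,"spin":0},
  {"gripper":0.0,"tx":0.014,"ty":0,"tz":0,"spin":0},
  {"gripper":0.0,"tx":0.016,"ty":0,"tz":0,"spin":0},
  {"gripper":0.0,"tx":0.018,"ty":0,"tz":0,"spin":0},
  {"gripper":0.0,"tx":0.02,"ty":0,"tz":0,"spin":0},
  {"gripper":0.0,"tx":0.022,"ty":0,"tz":0,"spin":0},
  {"gripper":0.0,"tx":0.024,"ty":0,"tz":0,"spin":0},
  {"gripper":0.0,"tx":0.026,"ty":0,"tz":0,"spin":0},
  {"gripper":0.0,"tx":0.028,"ty":0,"tz":0,"spin":0},
  {"gripper":0.0,"tx":0.03,"ty":0,"tz":0,"spin":0},
  {"gripper":0.0,"tx":0.03,"ty":0,"tz":0,"spin":0},
])

```text
time: 16.42
ee_pos: [0.5147, -0.0323, 0.0359]
ee_rot: [[-0.0, -1.0, 0.0], [-1.0, 0.0, -0.0], [0.0, -0.0, -1.0]]
force: [-0.1, 0.5, 0.4]
grip_width: 0.002
gripper_force: 0.0
```

```bash
cat > gap.py <<'E'
from h import *
np.set_printoptions(precision=4,suppress=True)
cal=manip.calibration("wrist"); im,d=manip.grab_frame("wrist")
v,u=np.mgrid[0:384,0:512]; P=np.stack([u,v,np.ones_like(u)],-1).reshape(-1,3)*1.0
X=((np.linalg.solve(cal['K'],P.T)*d.reshape(1,-1)).T-cal['t'])@cal['R']; x,y,h=X.T
e=(d.ravel()>0)&(abs(x-.514)<.004)&(h>.055)&(h<.06)&(y>-.13)
print("tail y",np.percentile(y[e],99.5), "x at tail",x[e&(y>np.percentile(y[e],99.5)-.02)].mean(),"h",np.percentile(h[e],[50,95]))
s=manip.state();print(s['force'],s['moment'],s['ee_pos'])
E
python3 gap.py
```

```text
tail y -0.04208053223714813 x at tail 0.5140071951423449 h [0.0564 0.0576]
[-0.2315  1.5283  0.009 ] [ 0.0283 -0.0208 -0.0391] [ 0.5147 -0.0322  0.0359]
```

Request:
step_arm([
  {"gripper":0.0,"tx":0.0007,"ty":0,"tz":0,"spin":0},
  {"gripper":0.0,"tx":0.0014,"ty":0,"tz":0,"spin":0},
  {"gripper":0.0,"tx":0.0021,"ty":0,"tz":0,"spin":0},
  {"gripper":0.0,"tx":0.0028,"ty":0,"tz":0,"spin":0},
  {"gripper":0.0,"tx":0.0035,"ty":0,"tz":0,"spin":0},
  {"gripper":0.0,"tx":0.0042,"ty":0,"tz":0,"spin":0},
])

```text
time: 17.23
ee_pos: [0.5147, -0.0363, 0.0359]
ee_rot: [[-0.0, -1.0, 0.0], [-1.0, 0.0, 0.0], [-0.0, -0.0, -1.0]]
force: [0.8, 0.7, -0.1]
grip_width: 0.0
gripper_force: 0.4
```

Request:
step_arm([
  {"gripper":0.0,"tx":0.0004,"ty":0,"tz":0,"spin":0},
  {"gripper":0.0,"tx":0.0008,"ty":0,"tz":0,"spin":0},
])

```text
time: 17.48
ee_pos: [0.5146, -0.0371, 0.0359]
ee_rot: [[-0.0, -1.0, 0.0], [-1.0, 0.0, 0.0], [-0.0, -0.0, -1.0]]
force: [0.6, 1.1, 0.4]
grip_width: 0.002
gripper_force: 0.4
```

```bash
python3 gap.py
```

```text
tail y -0.04685770042747146 x at tail 0.5140460967445736 h [0.0564 0.0576]
[0.6105 0.2568 1.1973] [ 0.2159 -0.0878  0.0106] [ 0.5146 -0.0371  0.0359]
```

Request:
step_arm([
  {"gripper":0.0,"tx":0.0003,"ty":0,"tz":0,"spin":0},
  {"gripper":0.0,"tx":0.0006,"ty":0,"tz":0,"spin":0},
])

```text
time: 17.77
ee_pos: [0.5146, -0.0376, 0.0359]
ee_rot: [[0.0, -1.0, 0.0], [-1.0, -0.0, 0.0], [-0.0, -0.0, -1.0]]
force: [0.8, 0.4, 0.7]
grip_width: 0.001
gripper_force: 0.4
```

Request:
step_arm([
  {"gripper":0.0,"tx":0.0003,"ty":0,"tz":0,"spin":0},
  {"gripper":0.0,"tx":0.0003,"ty":0,"tz":0,"spin":0},
])

```text
time: 18.02
ee_pos: [0.5146, -0.038, 0.0359]
ee_rot: [[-0.0, -1.0, 0.0], [-1.0, 0.0, -0.0], [0.0, -0.0, -1.0]]
force: [-0.3, 0.2, -0.1]
grip_width: 0.001
gripper_force: 0.3
```

Request:
step_arm([
  {"gripper":0.0,"tx":0.0003,"ty":0,"tz":0,"spin":0},
  {"gripper":0.0,"tx":0.0003,"ty":0,"tz":0,"spin":0},
])

```text
time: 18.27
ee_pos: [0.5146, -0.0383, 0.0359]
ee_rot: [[-0.0, -1.0, -0.0], [-1.0, 0.0, 0.0], [-0.0, 0.0, -1.0]]
force: [0.8, 0.8, 0.1]
grip_width: -0.003
gripper_force: 0.4
```

Request:
step_arm([
  {"gripper":0.0,"tx":0.0003,"ty":0,"tz":0,"spin":0},
  {"gripper":0.0,"tx":0.0003,"ty":0,"tz":0,"spin":0},
])

```text
time: 18.52
ee_pos: [0.5145, -0.0386, 0.0359]
ee_rot: [[-0.0, -1.0, -0.0], [-1.0, 0.0, 0.0], [-0.0, 0.0, -1.0]]
force: [0.4, 0.4, 0.7]
grip_width: -0.0
gripper_force: 0.3
```

Request:
step_arm([
  {"gripper":0.0,"tx":0.0003,"ty":0,"tz":0,"spin":0},
  {"gripper":0.0,"tx":0.0003,"ty":0,"tz":0,"spin":0},
])

```text
time: 18.77
ee_pos: [0.5146, -0.0389, 0.0359]
ee_rot: [[-0.0, -1.0, -0.0], [-1.0, 0.0, -0.0], [0.0, 0.0, -1.0]]
force: [0.7, 0.5, 0.8]
grip_width: 0.0
gripper_force: 0.3
```

Request:
step_arm([
  {"gripper":0.0,"tx":0.0003,"ty":0,"tz":0,"spin":0},
  {"gripper":0.0,"tx":0.0003,"ty":0,"tz":0,"spin":0},
])

```text
time: 19.02
ee_pos: [0.5146, -0.0392, 0.0359]
ee_rot: [[-0.0, -1.0, -0.0], [-1.0, 0.0, -0.0], [0.0, 0.0, -1.0]]
force: [0.8, 0.2, -0.0]
grip_width: 0.003
gripper_force: 0.3
```

```bash
python3 gap.py
```

```text
tail y -0.04890587828727993 x at tail 0.5140902860769693 h [0.0564 0.0576]
[0.7326 1.4605 0.8371] [ 0.2084 -0.1459 -0.0086] [ 0.5146 -0.0392  0.0359]
```

Request:
step_arm([
  {"gripper":0.0,"tx":0.0003,"ty":0,"tz":0,"spin":0},
  {"gripper":0.0,"tx":0.0003,"ty":0,"tz":0,"spin":0},
])

```text
time: 19.32
ee_pos: [0.5145, -0.0395, 0.0359]
ee_rot: [[-0.0, -1.0, -0.0], [-1.0, 0.0, -0.0], [0.0, 0.0, -1.0]]
force: [0.3, 0.8, 0.4]
grip_width: -0.003
gripper_force: 0.3
```

Request:
step_arm([
  {"gripper":0.0,"tx":0.0003,"ty":0,"tz":0,"spin":0},
  {"gripper":0.0,"tx":0.0003,"ty":0,"tz":0,"spin":0},
])

```text
time: 19.58
ee_pos: [0.5145, -0.0398, 0.0359]
ee_rot: [[-0.0, -1.0, -0.0], [-1.0, 0.0, -0.0], [0.0, 0.0, -1.0]]
force: [-0.2, 0.5, 0.2]
grip_width: -0.003
gripper_force: 0.3
```

Request:
step_arm([
  {"gripper":0.0,"tx":0.0003,"ty":0,"tz":0,"spin":0},
  {"gripper":0.0,"tx":0.0003,"ty":0,"tz":0,"spin":0},
])

```text
time: 19.82
ee_pos: [0.5146, -0.04, 0.0359]
ee_rot: [[-0.0, -1.0, -0.0], [-1.0, 0.0, 0.0], [-0.0, 0.0, -1.0]]
force: [-0.1, 2.0, 0.2]
grip_width: 0.004
gripper_force: 0.6
```

Request:
step_arm([
  {"gripper":0.0,"tx":0.0003,"ty":0,"tz":0,"spin":0},
  {"gripper":0.0,"tx":0.0003,"ty":0,"tz":0,"spin":0},
])

```text
time: 20.08
ee_pos: [0.5146, -0.0401, 0.0359]
ee_rot: [[-0.0, -1.0, 0.0], [-1.0, 0.0, 0.001], [-0.001, -0.0, -1.0]]
force: [0.0, 2.9, 1.3]
grip_width: 0.001
gripper_force: 1.7
```

Contact: force rising. Smaller increments.

Request:
step_arm([
  {"gripper":0.0,"tx":0.0002,"ty":0,"tz":0,"spin":0},
  {"gripper":0.0,"tx":0.0002,"ty":0,"tz":0,"spin":0},
])

```text
time: 20.32
ee_pos: [0.5146, -0.0401, 0.0359]
ee_rot: [[-0.0, -1.0, 0.0], [-1.0, 0.0, 0.001], [-0.001, -0.0, -1.0]]
force: [-0.3, 5.0, 1.5]
grip_width: 0.005
gripper_force: 2.5
```

Request:
step_arm([
  {"gripper":0.0,"tx":0.0001,"ty":0,"tz":0,"spin":0},
  {"gripper":0.0,"tx":0.0001,"ty":0,"tz":0,"spin":0},
])

```text
time: 20.58
ee_pos: [0.5146, -0.0401, 0.0359]
ee_rot: [[-0.0, -1.0, 0.0], [-1.0, 0.0, 0.001], [-0.001, -0.0, -1.0]]
force: [0.1, 5.0, 0.4]
grip_width: 0.002
gripper_force: 2.7
```

Request:
step_arm([
  {"gripper":0.0,"tx":0.0001,"ty":0,"tz":0,"spin":0},
  {"gripper":0.0,"tx":0.0001,"ty":0,"tz":0,"spin":0},
  {"gripper":0.0,"tx":0.0001,"ty":0,"tz":0,"spin":0},
  {"gripper":0.0,"tx":0.0001,"ty":0,"tz":0,"spin":0},
])

```text
time: 21.08
ee_pos: [0.5146, -0.0401, 0.0359]
ee_rot: [[-0.0, -1.0, 0.0], [-1.0, 0.0, 0.001], [-0.001, -0.0, -1.0]]
force: [-0.7, 6.9, 0.9]
grip_width: 0.003
gripper_force: 2.9
```

About 6 N at the wrist, held 0.5 s, with the TCP not advancing. Backing off straight, then looking.

Request:
step_arm([
  {"gripper":0.0,"tx":-0.0005,"ty":0,"tz":0,"spin":0},
  {"gripper":0.0,"tx":-0.001,"ty":0,"tz":0,"spin":0},
  {"gripper":0.0,"tx":-0.003,"ty":0,"tz":0,"spin":0},
  {"gripper":0.0,"tx":-0.01,"ty":0,"tz":0,"spin":0},
  {"gripper":0.0,"tx":-0.025,"ty":0,"tz":0,"spin":0},
  {"gripper":0.0,"tx":-0.035,"ty":0,"tz":-0.015,"spin":0},
  {"gripper":0.0,"tx":-0.035,"ty":0,"tz":-0.05,"spin":0},
  {"gripper":0.0,"tx":-0.02,"ty":0,"tz":-0.1,"spin":0},
  {"gripper":0.0,"tx":0.02,"ty":0,"tz":-0.12,"spin":0},
  {"gripper":0.0,"tx":0.06,"ty":0,"tz":-0.125,"spin":0},
  {"gripper":0.0,"tx":0.06,"ty":0,"tz":-0.125,"spin":0},
  {"gripper":0.0,"tx":0.06,"ty":0,"tz":-0.125,"spin":0},
])

```text
time: 22.58
ee_pos: [0.5146, -0.1002, 0.1614]
ee_rot: [[-0.0, -1.0, 0.001], [-1.0, 0.0, 0.0], [-0.0, -0.001, -1.0]]
force: [-0.1, -0.0, 0.4]
grip_width: 0.002
gripper_force: 0.0
```

```bash
python3 look.py w7; python3 - <<'E'
from h import *
np.set_printoptions(precision=4,suppress=True)
z=np.load("w7.npz"); v,u=np.mgrid[0:384,0:512]
P=np.stack([u,v,np.ones_like(u)],-1).reshape(-1,3)*1.0
X=((np.linalg.solve(z['K'],P.T)*z['d'].reshape(1,-1)).T-z['t'])@z['R']; x,y,h=X.T; ok=z['d'].ravel()>0
e=ok&(abs(x-.5137)<.004)&(h>.052)&(h<.06); b=ok&(abs(x-.5137)<.025)&(h>.062)&(h<.07)&(y<-.15)
print("tip,tail",np.percentile(y[e],[.3,99.7]),"block front",np.percentile(y[b],[95,99]),b.sum(),manip.state()['ee_pos'])
E
```

```text
(array([-0.2599,  0.0174, -0.0288]), np.float64(0.04))
tip,tail [-0.2295 -0.0592] block front [-0.2101 -0.2098] 1042 [ 0.5146 -0.0999  0.1612]
```

View pics/w7.png

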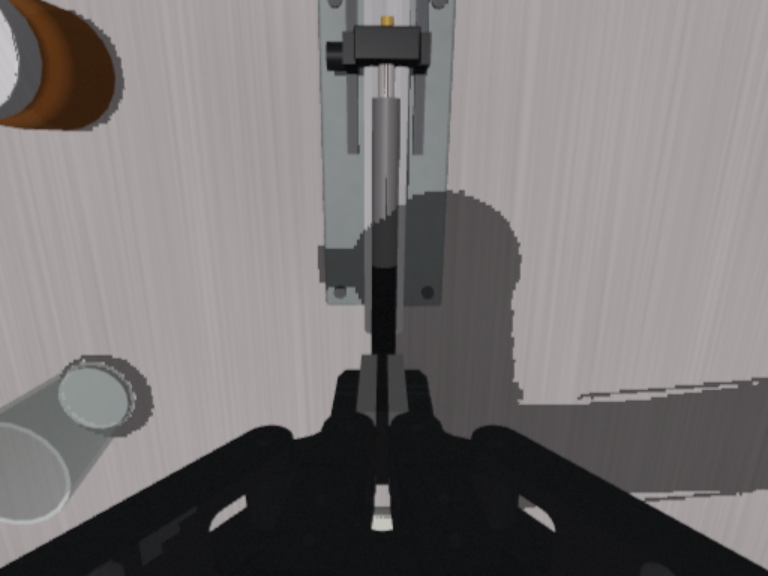

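The nose meets the block face at (387,66). The block front is at y≈−0.210, unmoved, and the electrode is seated with the robot clear.

```bash
python3 -c "
from h import *
print(manip.sign_off())"
```

```text
the job is handed in; nothing more can be done
None
```

The electrode was laid in the groove about 33 mm short of the block, slid up and pressed against it at about 5–7 N at the wrist for over half a second. It is left lying with its nose at the block face; the block did not measurably move, and the job is handed in.

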